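Close a split casting mould over its core rod and hold it shut

TASK

Close the split mould over its core: push the steel core rod so that it rolls along the flat loading deck, without lifting it off, until it drops into the V groove; then take the loose upper mould half by its blue rib, lower it onto the two dowels of the fixed lower half until the faces meet all round, and press it down with about 15 N. Finish while still holding the upper half pressed shut, do not let go; leave the blue-capped vial, the brass weight and the brown bottle where they stand.

Things in the scene. Friction and masses are not known exactly. Their poses are not given: they have to be found in the camera images.
- mould_base: Fixed dark metal lower mould half, block 154 x 130 mm (x, y: x -110 to 44 mm), flat top 25 mm above the table, yawed up to 0.25 rad. Origin on the table under the middle of its V groove; z up, x away from the robot. The 90 degree V groove runs along y, 72 mm long, closed at both ends, mouth 28 mm wide (x -14 to 14 mm). Two clamping feet 6 mm high stand out to y = 76 and -76 mm
- parting_centre (a point): Middle of the V groove's mouth, in the plane of the lower half's top (parting face), 25 mm above the table; axes as mould_base. Two steel dowels, 10 mm diameter and 20 mm high with tapered tips, stand on the top 50 mm either side of it, at y = 50 and -50 mm. Screw heads 2 mm high at x = 34, y = +-50 mm stay clear of the upper half
- deck_middle (a point): Middle of the loading deck, on its surface, at x = -62 mm of mould_base: the deck is the flat top from x = -110 to -14 mm, 130 mm wide in y, level with the parting face. A bright stop rib 3 mm high, 4 mm wide stands on its near edge at x = -108 mm
- mould_top: Loose upper mould half, 0.28 to 0.46 kg: dark metal block 50 x 128 x 24 mm (x, y, z) with a blue grip rib on top. Starts flat on the table, underside down, yawed up to 0.5 rad. Origin in the middle of the underside, z up. Two 12 mm through holes at y = 50 and -50 mm go over the dowels, either way round. A recess below (24 x 72 mm, 11.5 mm deep) clears the rod. Closed, its origin is at parting_centre, y along the groove
- rib_grip (a point): Middle of the blue rib, 39 mm above the underside of mould_top, axes as mould_top: rib 24 mm thick in x, 70 mm long in y, 30 mm high (24 to 54 mm above the underside). Grip it across the 24 mm
- core_rod: Loose polished steel rod, diameter 20 mm, length 56 mm, 0.13 kg, lying on the deck 60 to 72 mm before the groove's middle, within 0.08 rad of parallel to it. Origin in its middle, y along its axis; at the start z points up, to a yellow line along it. Pushed squarely from behind (towards +x of mould_base) at half its height it rolls with little drag; in the groove its axis lies 25 mm above the table
- vial_2: small glass vial with yellowish filling and blue cap, 24 mm wide, 51 mm high, bystander; origin at its underside
- weight_0: brass calibration weight, 22 mm wide, 34 mm high, bystander; origin at its underside
- bottle_amber: brown bottle with black cap, 54 mm wide, 105 mm high, bystander; origin at its underside
There are look-alikes about, which are no part of the job. What is shaped like the mould_top but green is not meant. Of the things that look like the mould_base, the larger one is meant.

How it is judged:
By the outcome, as a careful person would: the job done as asked, in the order asked, and still so for the second after the job is handed in, while the arm keeps its last pose, push and grip.
It also fails if it takes over 64 s, if anything falls off the work surface, if the arm or the gripper's body presses on something with over 40 N, if the wrist force passes 120 N, or if a joint passes its speed limit or range.

ROBOT

A 7-joint arm with a two-finger parallel gripper is mounted at the origin on a cart in front of the work surface, level with it; the furniture and walls round the work are solid. World frame = base frame: x ahead of the robot, y to its left, z up, the work surface at z = 0. Lengths are in m, angles in rad, forces in N, time in s.
With the tool pointing down it reaches from about 0.4 to 0.85 m from the base axis. Payload 10.4 kg.
Tool frame: the origin (TCP) lies on the centre line of the jaws, within the pads' length; the fingertips stand 22 mm ahead of it and the grasp point (between the pads) lies 3 mm ahead of it; x points along the fingers, y is the direction in which the jaws open and shut, and the axes are right-handed (so a half turn about x gives the same grasp; the last joint's range is limited). The gripper opens to 87 mm and grips with 3 to 60 N. Pads are 19 mm wide; open, the fingers measure 117 mm over their backs; the gripper's body (75 mm by 190 mm) begins 51 mm behind the grasp point.
Start: joints at [1.086, 0.332, -0.065, 1.46, 0.022, 1.35, -0.088], TCP at [0.278, -0.56, 0.245] pointing down, gripper open.
Joint ranges: [-2.6, 2.6], [-0.5, 2.12], [-1.47, 1.34], [0.16, 2.42], [-1.27, 4.41], [0.06, 2.06], [-2.6, 2.6]. Speed limits (rad/s): [2.22, 2.22, 2.79, 2.79, 3.14, 3.14, 3.14].

INTERFACE

Orientations are given as a unit quaternion [x, y, z, w].
In Python, from bench import * gives the robot as it stands.
- The arm moves only by the tool arm_command, never from a script. Its argument "targets" is one flat list of numbers, 7 for each row, row after row: the turn, a rotation vector about the tool's x, y, z in units of 45 degrees (1.0 is 45 degrees), then the shift along the tool's x, y, z in units of 25 mm (1.0 is 25 mm), then the opening, from 0 (shut) to 1 (fully open). In form: [wx, wy, wz, tx, ty, tz, fingers, wx, wy, wz, tx, ty, tz, fingers, ...]. A call has 1 to 12 rows; each row shifts and turns the pose as measured when the row begins, along the tool's axes as they then stand; what a row does not reach is not made up. A row lasts 1/12 s, in which the tool goes at most 41.7 mm and 7.16 degrees, less where a joint would pass 70% of its speed; a pose out of reach is approached as far as the arm can. A call with a number of a shift or a turn outside -1 to 1 is refused whole. A call with a gripper value outside its range is refused whole. The fingers move at their own pace and stop on an object; "newtons" is the grip in N (left out, the last holds). Time passes only in rows, so rows that do not move let the fingers close. It gives the time, the measured TCP pose, the force and the opening at its end, in the units of the state.
- read_state(): the state, without advancing time (a new reading comes with each control period).
- camera(name): name is "side" or "top" or "wrist"; returns the picture (400x640x3 uint8, red, green, blue); there is no depth.
- calibration(name): a dict with "camera_matrix" (3x3 intrinsics, pixels), "R" (3x3) and "t" (3): a world point X has camera coordinates R X + t; the wrist camera has in their place "tool_from_camera" (4x4, takes a point from camera to tool coordinates, whose origin is the TCP and whose axes are the tool frame's). Camera axes: x right, y down, z forward; pixel columns grow to the right and rows downward; lengths in m; the calibration is good to about 2 mm. A picture is of the moment at which its call begins: read the wrist's pose just before it. calibration takes no time and is no camera call.
- close_job(): hands the job in, once; it reports no verdict.
The state is a dict: "time": time; "joint_positions": joint angles; "joint_vel": joint speeds; "joint_torque": joint torques, N m; "ee_pos": TCP position; "eef_rot": TCP orientation; "ft_force": force on the tool from outside, world axes, zero at the start; "torque": the same for the moment, N m; "width": finger opening in m.
Only numpy, scipy, OpenCV 4.12 (cv2) and the standard library are available. Lean on these libraries where they do the work, as an engineer would, in place of code of your own. Each camera call takes 0.05 s, during which the arm holds its last target.

## Working session

There is one attempt and no reset: what is moved stays moved. The work goes in short steps, Python scripts to look and compute and a tool call to move; the robot and the scene stay as the last step left them, time stands still between calls to the robot, and variables do not carry over. Pictures are saved under pics/ and viewed, and the job is handed in when it is done.

Besides the shell and the picture viewer there is one more tool, called after "Request:" as name(argument=value, ...) on one line, values as JSON. arm_command: Moves the arm, as the interface text tells. Shifts and turns lie within -1 to 1; 1 stands for 25 mm of shift or 45 degrees of turn. Its arguments: {"type":"object","properties":{"targets":{"type":"array","items":{"type":"number","minimum":-1,"maximum":1}},"newtons":{"type":"number"}},"required":["targets"]}

```bash
mkdir -p pics; ls; python3 - <<'E'
from bench import *
import cv2,numpy as np
s=read_state();print({k:np.round(v,4).tolist() for k,v in s.items()})
for n in ["side","top"]:
    cv2.imwrite(f"pics/{n}0.png",camera(n)[:,:,::-1]);c=calibration(n);print(n,c)
print(calibration("wrist"))
E
```

```text
pics
{'time': 0.0, 'joint_positions': [1.0864, 0.3329, -0.0647, 1.461, 0.0216, 1.3499, -0.0886], 'joint_vel': [0.0007, -0.0006, 0.0009, -0.0008, 0.0001, 0.0001, 0.0001], 'joint_torque': [0.0008, -62.3254, 0.0248, -38.989, -0.0613, 0.0398, 0.0002], 'ee_pos': [0.2783, -0.5592, 0.2437], 'eef_rot': [-0.6882, -0.1623, 0.6885, -0.1613], 'ft_force': [0.2316, -0.2045, 0.3362], 'torque': [-0.0006, 0.0429, 0.0387], 'width': 0.0869}
side {'camera_matrix': array([[371.90136384,   0.        , 320.93833502],
       [  0.        , 371.90136384, 198.13152986],
       [  0.        ,   0.        ,   1.        ]]), 'R': array([[-0.22199251, -0.97502629,  0.0065623 ],
       [-0.63965767,  0.14055014, -0.75570082],
       [ 0.73590583, -0.17195754, -0.65488412]]), 't': array([0.05485672, 0.4888313 , 0.39102464])}
top {'camera_matrix': array([[426.29649141,   0.        , 325.7477098 ],
       [  0.        , 426.29649141, 198.22426038],
       [  0.        ,   0.        ,   1.        ]]), 'R': array([[ 0.02825809, -0.99924433, -0.02668797],
       [-0.99046934, -0.02438947, -0.13555677],
       [ 0.13480343,  0.03026419, -0.99041007]]), 't': array([-0.09737541,  0.66507635,  1.1311503 ])}
{'camera_matrix': array([[359.86337419,   0.        , 319.09729074],
       [  0.        , 359.86337419, 198.00752075],
       [  0.        ,   0.        ,   1.        ]]), 'tool_from_camera': array([[-8.12036006e-04, -3.00096095e-01,  9.53908630e-01,
        -1.39910206e-01],
       [ 9.99999511e-01,  2.94888792e-04,  9.44042811e-04,
        -2.39594629e-05],
       [-5.64600525e-04,  9.53908930e-01,  3.00095709e-01,
        -8.31256023e-02],
       [ 0.00000000e+00,  0.00000000e+00,  0.00000000e+00,
         1.00000000e+00]])}
```

View pics/top0.png

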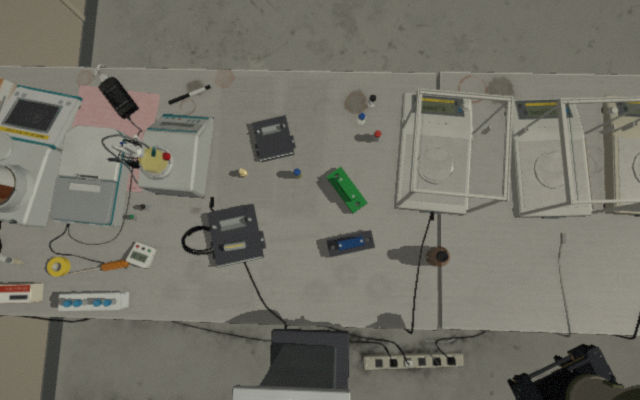

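View pics/side0.png

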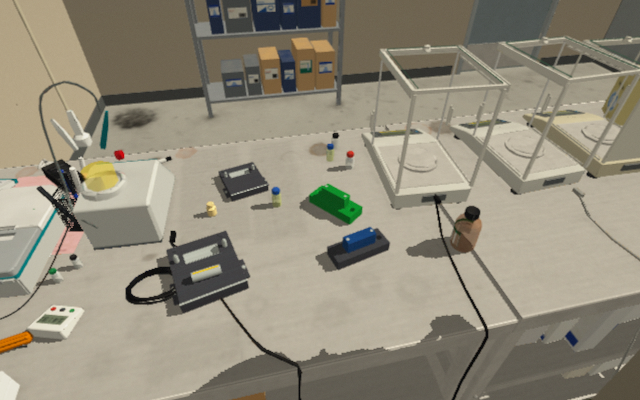

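Candidates (top image): base – the large block at (236,236) with the rod on it vs. the small look-alike at (271,138). Upper half – blue rib at (347,243) vs. green at (345,190). I choose (236,236) and (347,243). Next, a close crop of each.

```bash
cat > h.py <<'E'
from bench import *
import cv2,numpy as np
from scipy.spatial.transform import Rotation as Ro
def ray(name,uv,z):
    c=calibration(name);K,R,t=c["camera_matrix"],c["R"],c["t"]
    d=R.T@np.linalg.solve(K,[uv[0],uv[1],1]);o=-R.T@t
    return o+d*(z-o[2])/d[2]
def proj(name,X):
    c=calibration(name);p=c["camera_matrix"]@(c["R"]@np.asarray(X)+c["t"]);return p[:2]/p[2]
def wcal(s):
    c=calibration("wrist");T=np.eye(4);T[:3,:3]=Ro.from_quat(s["eef_rot"]).as_matrix();T[:3,3]=s["ee_pos"]
    return c["camera_matrix"],T@c["tool_from_camera"]
def wray(s,uv,z):
    K,M=wcal(s);d=M[:3,:3]@np.linalg.solve(K,[uv[0],uv[1],1]);o=M[:3,3];return o+d*(z-o[2])/d[2]
def wproj(s,X):
    K,M=wcal(s);p=K@(M[:3,:3].T@(np.asarray(X)-M[:3,3]));return p[:2]/p[2]
E
python3 - <<'E'
from h import *
t=cv2.imread("pics/top0.png")
a=cv2.resize(t[190:280,170:300],None,fx=6,fy=6,interpolation=cv2.INTER_CUBIC);cv2.imwrite("pics/c1.png",a)
a=cv2.resize(t[220:270,310:390],None,fx=8,fy=8,interpolation=cv2.INTER_CUBIC);cv2.imwrite("pics/c2.png",a)
for n,p,z in [("base",(236,236),.025),("top",(348,242),.054),("rod",(235,246),.045),("vial",(297,173),.05),("wt",(243,173),.034),("green",(346,190),.03),("bot",(438,257),.1)]: print(n,ray("top",p,z).round(3))
E
```

```text
base [0.558 0.168 0.025]
top [ 0.549 -0.143  0.054]
rod [0.53  0.164 0.045]
vial [0.735 0.002 0.05 ]
wt [0.735 0.156 0.034]
green [ 0.694 -0.135  0.03 ]
bot [ 0.515 -0.373  0.1  ]
```

View pics/c1.png

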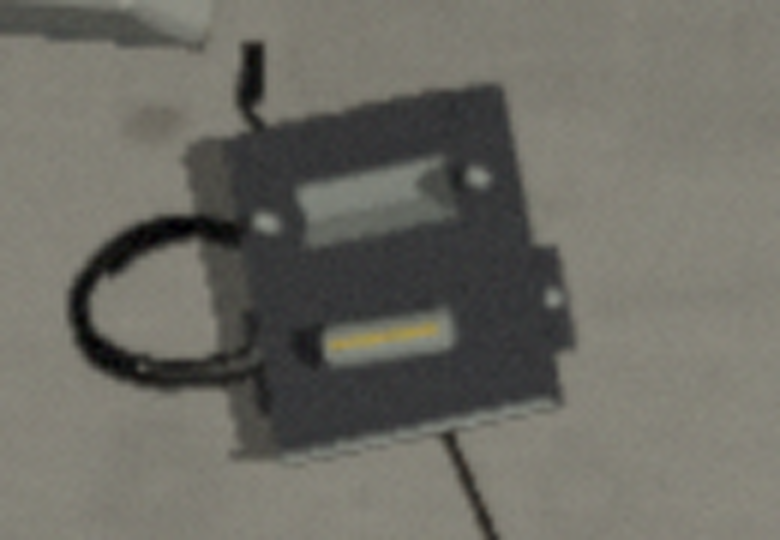

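View pics/c2.png

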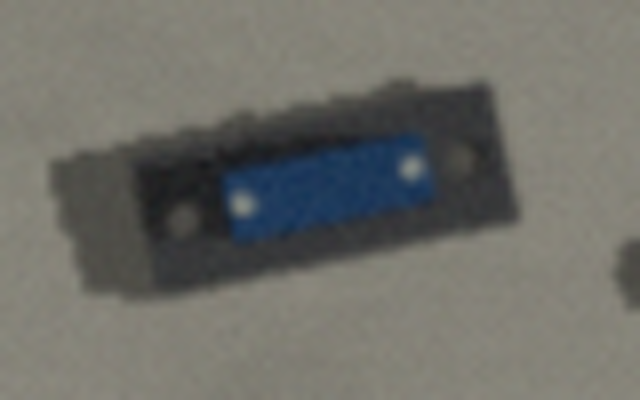

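The crops confirm the choice. Crop 1 shows the base with two dowels at full-image (214.5,227) and (249.5,220), and the rod with its yellow line at (235,246). Crop 2 shows the upper half with its blue rib and holes at (333,247.5) and (367.5,240).

```bash
python3 - <<'E'
from h import *
s=read_state();R=Ro.from_quat(s["eef_rot"]).as_matrix();print(R.round(3))
a=ray("top",(214.5,227),.045);b=ray("top",(249.5,219.7),.045);print("dowels",a,b,np.linalg.norm(a-b),(a+b)/2,np.arctan2(-(a-b)[0],(a-b)[1]))
a=ray("top",(310+183/8,220+220/8),.024);b=ray("top",(310+460/8,220+158/8),.024);print("holes",a,b,np.linalg.norm(a-b),(a+b)/2,np.arctan2(-(a-b)[0],(a-b)[1]))
a=ray("top",(310+242/8,220+204/8),.054);b=ray("top",(310+412/8,220+166/8),.054);print("rib",(a+b)/2)
a=ray("top",(170+330/6,190+345/6),.045);b=ray("top",(170+438/6,190+329/6),.045);print("rod",a,b,np.linalg.norm(a-b),(a+b)/2,np.arctan2(-(a-b)[0],(a-b)[1]))
v=np.array([0.53,-0.15,.25])-s["ee_pos"];print("to mould, tool units",(R.T@v/.025).round(2))
E
```

```text
[[-0.001  0.446 -0.895]
 [ 0.001 -0.895 -0.446]
 [-1.    -0.001  0.   ]]
dowels [0.5799671  0.22370868 0.045     ] [0.60256781 0.12811675 0.045     ] 0.09822733691638866 [0.59126745 0.17591272 0.045     ] 0.2321658146398605
holes [ 0.53345605 -0.1026838   0.024     ] [ 0.55734893 -0.19764738  0.024     ] 0.09792319033171692 [ 0.54540249 -0.15016559  0.024     ] 0.2464844155539113
rib [ 0.54586757 -0.15109715  0.054     ]
rod [0.52486736 0.19128411 0.045     ] [0.53345484 0.14231487 0.045     ] 0.0497165142284553 [0.5291611  0.16679949 0.045     ] 0.1735997384209652
to mould, tool units [ -0.23 -10.17 -16.31]
```

Request:
arm_command(targets=[0,0,0,0,-0.7,-1,1,0,0,0,0,-0.7,-1,1,0,0,0,0,-0.7,-1,1,0,0,0,0,-0.7,-1,1,0,0,0,0,-0.7,-1,1,0,0,0,0,-0.7,-1,1,0,0,0,0,-0.7,-1,1,0,0,0,0,-0.7,-1,1,0,0,0,0,-0.7,-1,1,0,0,0,0,-0.7,-1,1,0,0,0,0,-0.7,-1,1,0,0,0,0,-0.7,-1,1])

```text
time: 1.1
ee_pos: [0.4538, -0.229, 0.2381]
eef_rot: [-0.686, -0.159, 0.693, -0.155]
ft_force: [0.3, -0.1, 0.3]
width: 0.0871
```

Request:
arm_command(targets=[0.15,0,0,0,-1,-0.8,0.2,0.15,0,0,0,-1,-0.8,0.2,0,0,0,0,-1,-0.5,0.2,0,0,0,0,-1,-0.5,0.2,0,0,0,0,-1,-0.5,0.2,0,0,0,0,-1,-0.5,0.2,0,0,0,0,-1,-0.5,0.2,0,0,0,0,-1,-0.5,0.2,0,0,0,0,-1,-0.5,0.2,0,0,0,0,0,0,0.2])

```text
time: 1.93
ee_pos: [0.5232, 0.0414, 0.2361]
eef_rot: [-0.699, -0.076, 0.708, -0.071]
ft_force: [0.3, 0.6, -0.4]
width: 0.0285
```

```bash
python3 - <<'E'
from h import *
import pickle
s=read_state();R=Ro.from_quat(s["eef_rot"]).as_matrix();print(R.round(3),s["ee_pos"],s["joint_positions"])
im=camera("wrist");cv2.imwrite("pics/w1.png",im[:,:,::-1]);pickle.dump(s,open("w1.pkl","wb"))
E
```

```text
[[-0.013  0.207 -0.978]
 [ 0.007 -0.978 -0.207]
 [-1.    -0.009  0.012]] [0.52319636 0.04137195 0.2361051 ] [ 0.34734052  0.16908927 -0.56078726  1.70183155  0.08308091  1.30873993
 -1.59226892]
```

View pics/w1.png

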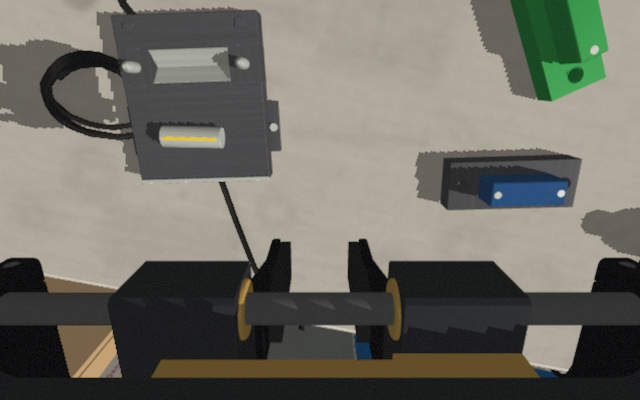

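The wrist view shows the base top left (dowels near (131,67) and (243,63), rod near (192,137)). The mould_top is at right, with rib screws near (498,195) and (561,194). I'll zoom in for a precise measurement.

```bash
python3 - <<'E'
from h import *
t=cv2.imread("pics/w1.png")
cv2.imwrite("pics/c3.png",cv2.resize(t[0:195,90:290],None,fx=4,fy=3,interpolation=cv2.INTER_CUBIC)[:600])
cv2.imwrite("pics/c4.png",cv2.resize(t[145:220,430:590],None,fx=5,fy=5,interpolation=cv2.INTER_CUBIC))
E
```

```text
(no output)
```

View pics/c3.png

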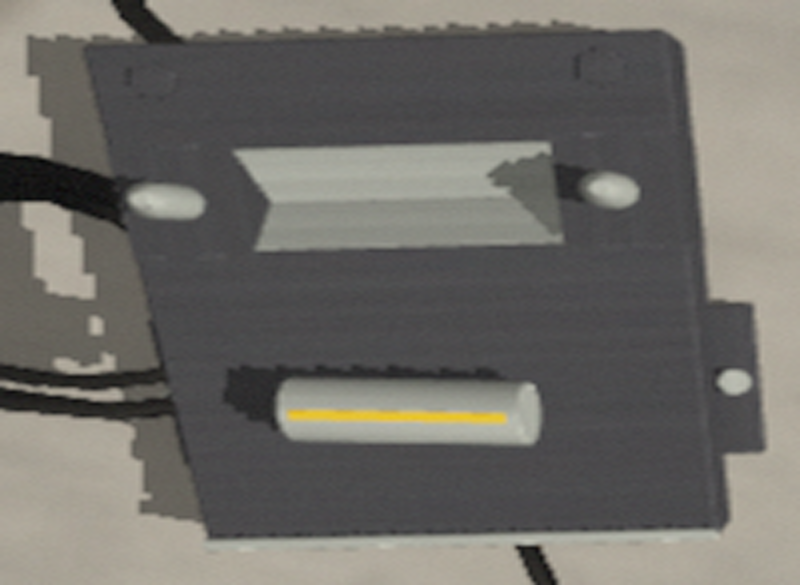

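View pics/c4.png

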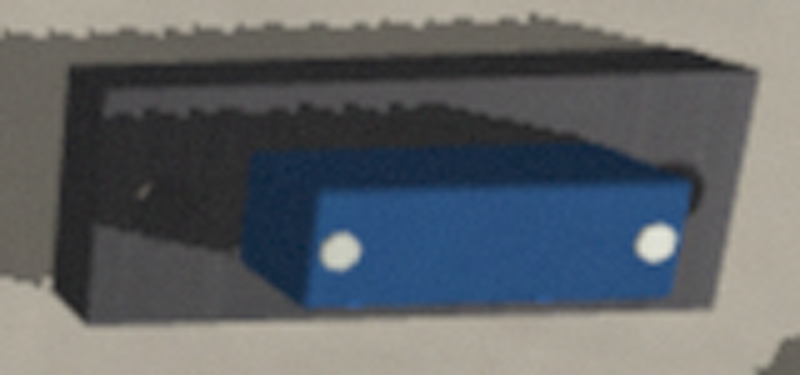

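```bash
cat > fit.py <<'E'
from h import *
import pickle
from scipy.optimize import least_squares
def fit(s,px,model,x0):
    f=lambda q:np.concatenate([wproj(s,[q[0]+np.cos(q[2])*m[0]-np.sin(q[2])*m[1],q[1]+np.sin(q[2])*m[0]+np.cos(q[2])*m[1],m[2]])-p for m,p in zip(model,px)])
    r=least_squares(f,x0);return r.x.round(4),np.abs(r.fun).round(1)
E
python3 - <<'E'
from fit import *
s=pickle.load(open("w1.pkl","rb"))
c=lambda L:[(90+(x+.5)/4-.5,(y+.5)/3-.5) for x,y in L]
print("groove",fit(s,c([(235,151),(550,143),(563,243),(255,250)]),[(.014,.036,.025),(.014,-.036,.025),(-.014,-.036,.025),(-.014,.036,.025)],[.58,.17,.23]))
print("dow+screws",fit(s,c([(142,203),(607,187),(150,76),(600,66)]),[(0,.05,.043),(0,-.05,.043),(.034,.05,.027),(.034,-.05,.027)],[.58,.17,.23]))
a,b=[wray(s,p,.045) for p in c([(287,414),(507,419)])];print("rod",(a+b)/2,np.linalg.norm(a-b),np.arctan2(-(a-b)[0],(a-b)[1]))
print("rodline")
d=lambda L:[(430+(x+.5)/5-.5,145+(y+.5)/5-.5) for x,y in L]
print("rib",fit(s,d([(320,190),(692,180),(668,298),(303,307)]),[(.012,.035,.054),(.012,-.035,.054),(-.012,-.035,.054),(-.012,.035,.054)],[.55,-.15,.23]))
print("block",fit(s,d([(107,88),(757,72),(712,307),(90,322)]),[(.025,.064,.024),(.025,-.064,.024),(-.025,-.064,.024),(-.025,.064,.024)],[.55,-.15,.23]))
E
```

```text
groove (array([0.5938, 0.1792, 0.2377]), array([0.3, 0.3, 0.1, 0.4, 0.1, 0.3, 0.1, 0.3]))
dow+screws (array([0.5943, 0.179 , 0.2433]), array([0.6, 1. , 1.3, 0. , 0.3, 1. , 0.4, 0.1]))
rod [0.53127573 0.16692404 0.045     ] 0.05051478481698778 0.17966801477150202
rodline
rib (array([ 0.5482, -0.151 ,  0.2325]), array([1.2, 0.7, 1.2, 0.3, 1.1, 0.8, 1. , 0.4]))
block (array([ 0.5483, -0.1512,  0.2377]), array([0.1, 0.2, 0.7, 0.5, 0.1, 0.4, 0.8, 0.4]))
```

```bash
cat > go.py <<'E'
from h import *
import sys
def Rt(ya):  # tool down, tool y at world angle ya
    x=np.array([0,0,-1.]);y=np.array([np.cos(ya),np.sin(ya),0]);return np.column_stack([x,y,np.cross(x,y)])
def go(pos,ya):
    s=read_state();R=Ro.from_quat(s["eef_rot"]).as_matrix();T=Rt(ya)
    print("t",s["time"],"pos",s["ee_pos"].round(4),"F",s["ft_force"].round(1),"w",round(s["width"],4),"q7",s["joint_positions"][6].round(2))
    print("turn",(Ro.from_matrix(R.T@T).as_rotvec()/np.deg2rad(45)).round(3),"shift",(R.T@(np.array(pos)-s["ee_pos"])/.025).round(2))
def bp(x,y,z,c=(.594,.179,.239)):
    return [c[0]+np.cos(c[2])*x-np.sin(c[2])*y,c[1]+np.sin(c[2])*x+np.cos(c[2])*y,z]
E
python3 - <<'E'
from go import *
print(bp(-.089,.003,.1));go(bp(-.089,.003,.1),-np.pi/2+.239)
E
```

```text
[np.float64(0.5068196144231909), np.float64(0.16084565146641433), 0.1]
t 1.9833 pos [0.5229 0.0388 0.2359] F [ 0.8  0.3 -0.5] w 0.0242 q7 -1.59
turn [-0.041  0.016  0.011] shift [ 5.47 -4.87 -0.44]
```

Request:
arm_command(targets=[-0.04,0.016,0.011,0.8,-1,-0.1,0.2,0,0,0,0.8,-1,-0.1,0.2,0,0,0,0.8,-1,-0.1,0.2,0,0,0,0.8,-1,-0.1,0.2,0,0,0,0.8,-0.8,0,0.2,0,0,0,0.6,0,0,0.2,0,0,0,0,0,0,0.2])

```text
time: 2.57
ee_pos: [0.5053, 0.1547, 0.1157]
eef_rot: [0.703, 0.08, -0.702, 0.083]
ft_force: [-0.8, -0.7, 0.2]
width: 0.0177
```

```bash
python3 - <<'E'
from go import *
import pickle
go(bp(-.089,.003,.0505),-np.pi/2+.239)
s=read_state();im=camera("wrist");cv2.imwrite("pics/w2.png",im[:,:,::-1]);pickle.dump(s,open("w2.pkl","wb"))
E
```

```text
t 2.5667 pos [0.5053 0.1547 0.1157] F [-0.8 -0.7  0.2] w 0.0177 q7 -1.88
turn [-0.01  -0.001 -0.006] shift [ 2.61 -0.24 -0.11]
```

View pics/w2.png

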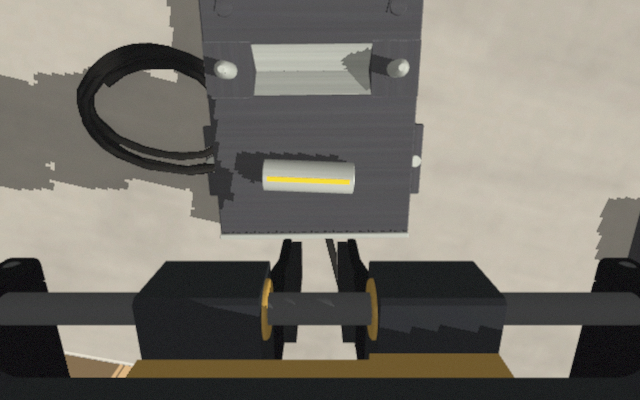

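The fingers sit behind the deck. The groove mouth spans about (251–372, 44–95) and the rod is centred at about (309,177). I'll refine the fit from this closer picture.

```bash
python3 - <<'E'
from h import *
t=cv2.imread("pics/w2.png")
cv2.imwrite("pics/c5.png",cv2.resize(t[30:210,210:440],None,fx=3.4,fy=3.3,interpolation=cv2.INTER_CUBIC))
E
```

```text
(no output)
```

View pics/c5.png

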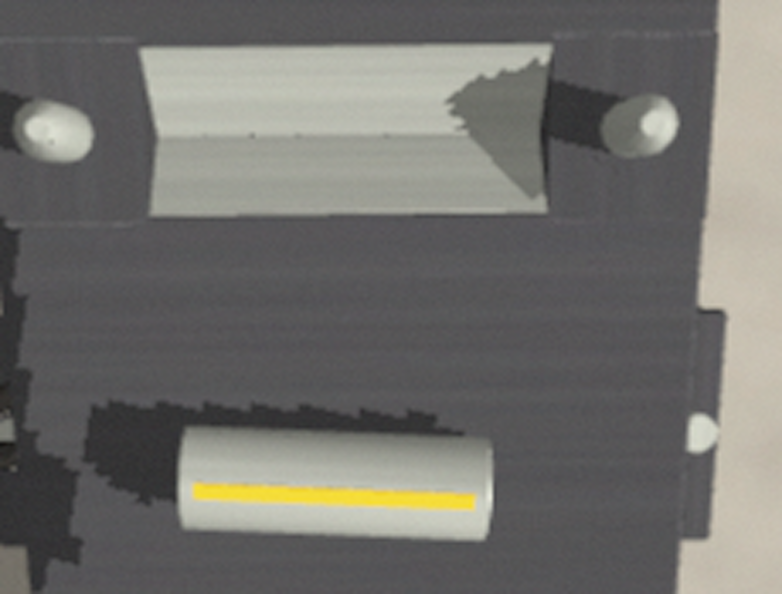

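```bash
python3 - <<'E'
from fit import *
from go import *
s=pickle.load(open("w2.pkl","rb"))
c=lambda L:[(210+(x+.5)/3.4-.5,30+(y+.5)/3.3-.5) for x,y in L]
q=fit(s,c([(140,46),(552,44),(546,213),(149,216)]),[(.014,.036,.025),(.014,-.036,.025),(-.014,-.036,.025),(-.014,.036,.025)],[.58,.17,.23]);print(q)
a,b=[wray(s,p,.045) for p in c([(192,491),(476,502)])];r=(a+b)/2;print("rod",r,np.linalg.norm(a-b),np.arctan2(-(a-b)[0],(a-b)[1]))
a=q[0][2];d=r[:2]-q[0][:2];print("rel",np.array([[np.cos(a),np.sin(a)],[-np.sin(a),np.cos(a)]])@d)
E
```

```text
(array([0.594 , 0.1796, 0.2372]), array([0.2, 1.1, 0.1, 1. , 0.2, 1. , 0. , 1.2]))
rod [0.53137318 0.16729751 0.045     ] 0.05046808534128406 0.18883532039210157
rel [-0.06376411  0.00275815]
```

Request:
arm_command(targets=[0,0,0,0.6,-0.2,-0.06,0.2,0,0,0,0.6,0,0,0.2,0,0,0,0.6,0,0,0.2,0,0,0,0.3,0,0,0.2,0,0,0,0,0,0,0.2])

```text
time: 3.03
ee_pos: [0.511, 0.1546, 0.0682]
eef_rot: [0.706, 0.076, -0.7, 0.081]
ft_force: [-0.7, -0.5, 0.8]
width: 0.018
```

```bash
sed -i 's/c=(.594,.179,.239)/c=(.594,.1795,.238)/' go.py; python3 - <<'E'
from go import *
go(bp(-.090,.003,.0505),-np.pi/2+.238)
E
```

```text
t 3.0333 pos [0.511  0.1546 0.0682] F [-0.7 -0.5  0.8] w 0.018 q7 -1.93
turn [-0.02  -0.01  -0.009] shift [ 0.71 -0.31  0.15]
```

Request:
arm_command(targets=[-0.02,-0.01,-0.01,0,-0.35,0.2,0.2,0,0,0,0.3,0,0.05,0.2,0,0,0,0.2,0,0,0.2])

```text
time: 3.28
ee_pos: [0.5047, 0.1612, 0.0585]
eef_rot: [0.703, 0.084, -0.701, 0.083]
ft_force: [-0.8, -0.6, 0.1]
width: 0.0175
```

```bash
python3 - <<'E'
from go import *
go(bp(-.090,.003,.0505),-np.pi/2+.238)
E
```

```text
t 3.2833 pos [0.5047 0.1612 0.0585] F [-0.8 -0.6  0.1] w 0.0175 q7 -1.93
turn [-0.001 -0.005  0.001] shift [ 0.32  0.01 -0.04]
```

Request:
arm_command(targets=[0,0,0,0.28,0,0,0.2,0,0,0,0.05,0,0,0.2,0,0,0,0,0,-0.12,0.2,0,0,0,0,0,-0.12,0.2,0,0,0,0,0,-0.12,0.2,0,0,0,0,0,-0.12,0.2,0,0,0,0,0,-0.12,0.2])

```text
time: 3.87
ee_pos: [0.5206, 0.165, 0.0497]
eef_rot: [0.704, 0.084, -0.701, 0.083]
ft_force: [0.6, 0.3, -0.1]
width: 0.0174
```

```bash
python3 - <<'E'
from go import *
go(bp(-.028,.003,.0505),-np.pi/2+.238)
im=camera("wrist");cv2.imwrite("pics/w3.png",im[:,:,::-1])
E
```

```text
t 3.8667 pos [0.5206 0.165  0.0497] F [ 0.6  0.3 -0.1] w 0.0174 q7 -1.94
turn [-0.001 -0.005  0.   ] shift [-0.03  0.01 -1.87]
```

View pics/w3.png

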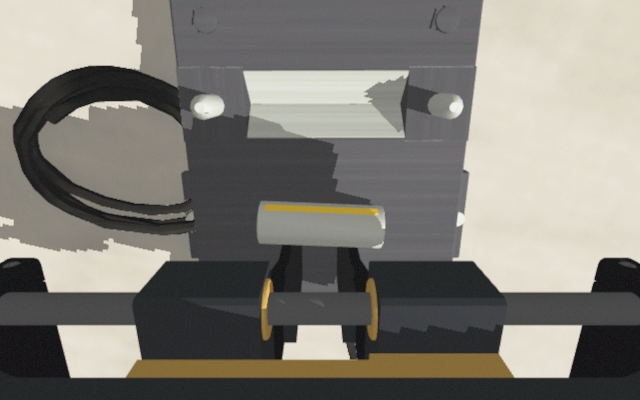

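The rod has started rolling: its yellow line has moved forward. It is centred at about (321,224), in line with the groove at about (326,104). I'll keep pushing.

Request:
arm_command(targets=[0,0,0,0,0,-0.15,0.2,0,0,0,0,0,-0.15,0.2,0,0,0,0,0,-0.15,0.2,0,0,0,0,0,-0.15,0.2,0,0,0,0,0,-0.15,0.2,0,0,0,0,0,-0.15,0.2,0,0,0,0,0,-0.15,0.2,0,0,0,0,0,-0.15,0.2])

```text
time: 4.58
ee_pos: [0.5535, 0.1729, 0.0501]
eef_rot: [0.704, 0.084, -0.7, 0.083]
ft_force: [-0.3, -0.4, 0.3]
width: 0.0175
```

```bash
python3 - <<'E'
from go import *
go(bp(-.028,.003,.0505),-np.pi/2+.238)
im=camera("wrist");cv2.imwrite("pics/w4.png",im[:,:,::-1])
E
```

```text
t 4.5833 pos [0.5535 0.1729 0.0501] F [-0.3 -0.4  0.3] w 0.0175 q7 -1.94
turn [-0.001 -0.006  0.001] shift [-0.01  0.   -0.52]
```

View pics/w4.png

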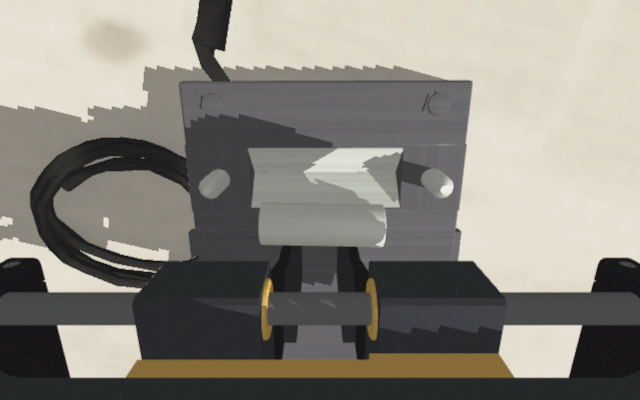

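The rod is at about (322,225), squared to the groove mouth at about (325,178) and within its ends. I'll push on until it drops.

Request:
arm_command(targets=[0,0,0,0,0,-0.15,0.2,0,0,0,0,0,-0.15,0.2,0,0,0,0,0,-0.15,0.2,0,0,0,0,0,-0.15,0.2,0,0,0,0,0,0,0.2,0,0,0,0,0,0,0.2])

```text
time: 5.13
ee_pos: [0.5706, 0.177, 0.0501]
eef_rot: [0.704, 0.084, -0.7, 0.083]
ft_force: [0.5, 0.1, -0.4]
width: 0.0172
```

```bash
python3 - <<'E'
from go import *
go(bp(-.028,.003,.0505),-np.pi/2+.238)
im=camera("wrist");cv2.imwrite("pics/w5.png",im[:,:,::-1])
E
```

```text
t 5.1333 pos [0.5706 0.177  0.0501] F [ 0.5  0.1 -0.4] w 0.0172 q7 -1.94
turn [-0.001 -0.007  0.001] shift [-0.02  0.    0.19]
```

View pics/w5.png

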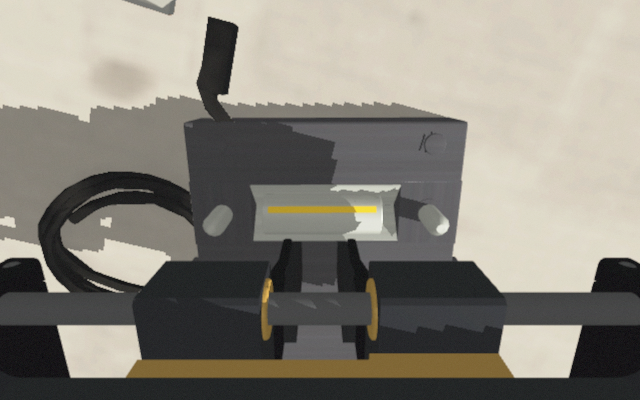

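The rod lies in the V groove, at about (322,212) inside the mouth. I'll back off, rise, and turn for the rib.

Request:
arm_command(targets=[0,0,0,-0.2,0,0.3,0.2,0,0,0,-0.8,0,0.1,0.2,0,0,0,-1,0,0,0.2,0,0,0,-1,0,0,0.3,0,0,0,-1,0.5,0,0.5,-0.15,0,0,-0.5,1,0,0.7,-0.15,0,0,0,1,0,0.7,-0.15,0,0,0,1,0.2,0.7,-0.15,0,0,0,1,0.3,0.7,-0.15,0,0,0,1,0.5,0.7,-0.15,0,0,0,0.9,0.6,0.7,-0.15,0,0,0,0.7,0.7,0.7])

```text
time: 6.18
ee_pos: [0.6042, -0.0113, 0.1727]
eef_rot: [0.603, 0.372, -0.599, 0.373]
ft_force: [1.0, 0.7, 0.0]
width: 0.0602
```

```bash
python3 - <<'E'
from go import *
go([.548,-.151,.16],.236)
E
```

```text
t 6.1833 pos [ 0.6042 -0.0113  0.1727] F [1.  0.7 0. ] w 0.0602 q7 -0.71
turn [-0.887 -0.002 -0.007] shift [0.49 0.47 6.01]
```

Request:
arm_command(targets=[-0.15,0,0,0,-0.28,0.95,0.6,-0.15,0,0,0,-0.28,0.95,0.6,-0.15,0,0,0,-0.28,0.95,0.6,-0.15,0,0,0,-0.28,0.95,0.6,-0.15,0,0,0,-0.28,0.95,0.6,-0.13,0,0,0,-0.28,0.7,0.6,0,0,0,0,0,0,0.6])

```text
time: 6.77
ee_pos: [0.5334, -0.1482, 0.1731]
eef_rot: [0.428, 0.56, -0.429, 0.564]
ft_force: [0.2, -0.6, 0.1]
width: 0.0525
```

```bash
python3 - <<'E'
from go import *
import pickle
go([.548,-.151,.16],.236)
s=read_state();im=camera("wrist");cv2.imwrite("pics/w6.png",im[:,:,::-1]);pickle.dump(s,open("w6.pkl","wb"))
E
```

```text
t 6.7667 pos [ 0.5334 -0.1482  0.1731] F [ 0.2 -0.6  0.1] w 0.0525 q7 0.28
turn [ 0.04   0.006 -0.003] shift [0.53 0.53 0.26]
```

View pics/w6.png

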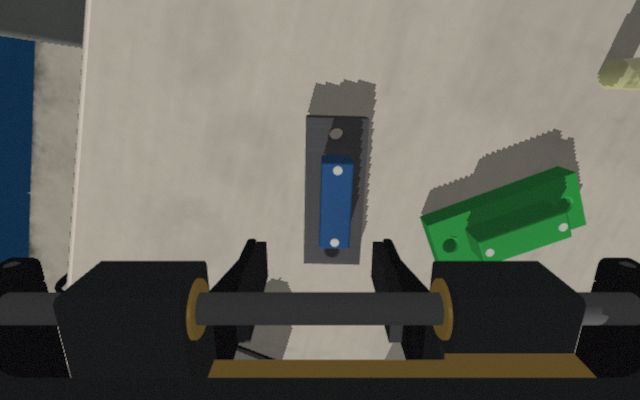

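The rib top is at about (320–353, 156–247) and the block at (306–368, 116–264). The green look-alike is well to the right.

```bash
python3 - <<'E'
from h import *
t=cv2.imread("pics/w6.png")
cv2.imwrite("pics/c6.png",cv2.resize(t[105:275,290:390],None,fx=3.5,fy=3.5,interpolation=cv2.INTER_CUBIC))
E
```

```text
(no output)
```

View pics/c6.png

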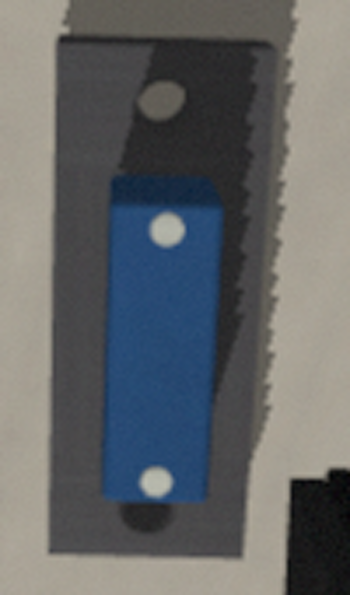

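```bash
python3 - <<'E'
from fit import *
from go import *
s=pickle.load(open("w6.pkl","rb"))
d=lambda L:[(290+(x+.5)/3.5-.5,105+(y+.5)/3.5-.5) for x,y in L]
print("rib",fit(s,d([(110,203),(222,207),(206,501),(103,498)]),[(-.012,.035,.054),(.012,.035,.054),(.012,-.035,.054),(-.012,-.035,.054)],[.55,-.15,.23]))
print("block",fit(s,d([(58,41),(274,46),(242,557),(49,553)]),[(-.025,.064,.024),(.025,.064,.024),(.025,-.064,.024),(-.025,-.064,.024)],[.55,-.15,.23]))
go([.548,-.151,.10],.24)
E
```

```text
rib (array([ 0.5476, -0.1511,  0.244 ]), array([0.3, 1.1, 0.5, 1.5, 0.4, 1.4, 0.5, 1.7]))
block (array([ 0.5477, -0.1507,  0.2423]), array([1. , 0.1, 0.9, 0.2, 0.4, 0. , 0.3, 0.1]))
t 6.8167 pos [ 0.5339 -0.1462  0.1732] F [ 0.4  0.6 -0.1] w 0.052 q7 0.27
turn [ 0.029  0.005 -0.003] shift [2.93 0.49 0.32]
```

Request:
arm_command(targets=[0.03,0.005,-0.003,0.5,0.5,0.32,0.6,0,0,0,0.7,0,0,0.6,0,0,0,0.7,0,0,0.6,0,0,0,0.5,0,0,0.6,0,0,0,0,0,0,0.6])

```text
time: 7.23
ee_pos: [0.549, -0.1459, 0.1137]
eef_rot: [0.44, 0.553, -0.439, 0.555]
ft_force: [-1.4, -0.1, -0.1]
width: 0.0523
```

```bash
python3 - <<'E'
from go import *
go([.5477,-.151,.0495],.241)
E
```

```text
t 7.2333 pos [ 0.549  -0.1459  0.1137] F [-1.4 -0.1 -0.1] w 0.0523 q7 0.19
turn [-0.014  0.002 -0.005] shift [ 2.57 -0.11  0.18]
```

Request:
arm_command(targets=[-0.014,0,-0.005,0.6,-0.1,0.2,0.6,0,0,0,0.6,0,0,0.6,0,0,0,0.5,0,0,0.6,0,0,0,0.3,0,0,0.6,0,0,0,0,0,0,0.6])

```text
time: 7.65
ee_pos: [0.5485, -0.1493, 0.0623]
eef_rot: [0.435, 0.556, -0.436, 0.558]
ft_force: [-0.4, -0.7, -0.1]
width: 0.0522
```

```bash
python3 - <<'E'
from go import *
go([.5477,-.151,.0495],.241)
E
```

```text
t 7.65 pos [ 0.5485 -0.1493  0.0623] F [-0.4 -0.7 -0.1] w 0.0522 q7 0.17
turn [ 0.003  0.004 -0.001] shift [ 0.51 -0.05  0.06]
```

Request:
arm_command(targets=[0.003,0.004,0,0.3,-0.05,0.06,0.6,0,0,0,0.2,0,0,0.6,0,0,0,0,0,0,0.6])

```text
time: 7.9
ee_pos: [0.5481, -0.1512, 0.0495]
eef_rot: [0.437, 0.556, -0.436, 0.557]
ft_force: [1.0, 0.3, -0.3]
width: 0.0517
```

```bash
python3 - <<'E'
from go import *
go([.5477,-.151,.0495],.241)
im=camera("wrist");cv2.imwrite("pics/w7.png",im[:,:,::-1])
E
```

```text
t 7.9 pos [ 0.5481 -0.1512  0.0495] F [ 1.   0.3 -0.3] w 0.0517 q7 0.16
turn [-0.    -0.    -0.002] shift [-0.   -0.01 -0.01]
```

View pics/w7.png

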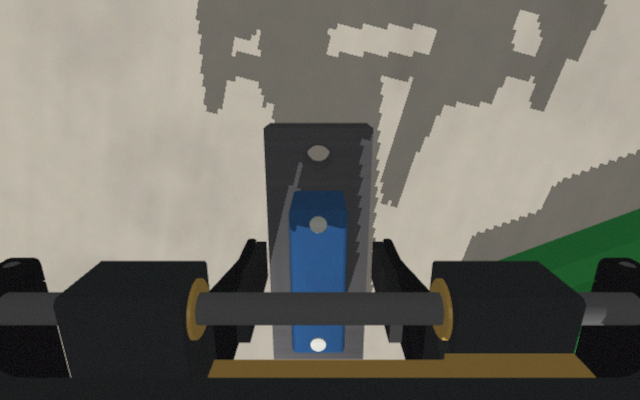

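The rib is centred between the fingers at about column 318 and is square to them. I'll close at 40 N.

Request:
arm_command(targets=[0,0,0,0,0,0,0,0,0,0,0,0,0,0,0,0,0,0,0,0,0,0,0,0,0,0,0,0,0,0,0,0,0,0,0,0,0,0,0,0,0,0], newtons=40)

```text
time: 8.45
ee_pos: [0.5491, -0.1517, 0.0515]
eef_rot: [0.437, 0.555, -0.436, 0.558]
ft_force: [-0.4, -0.9, -1.3]
width: 0.0237
```

```bash
python3 - <<'E'
from go import *
go([.5477,-.151,.0495],.241)
E
```

```text
t 8.45 pos [ 0.5491 -0.1517  0.0515] F [-0.4 -0.9 -1.3] w 0.0237 q7 0.16
turn [-0.001  0.002 -0.005] shift [ 0.08 -0.05 -0.04]
```

Request:
arm_command(targets=[0,0,0,-0.5,0,0,0,0,0,0,-0.8,0,0,0,0,0,0,-0.8,0,0,0,0,0,0,-0.8,0,-0.3,0,0,0,0,-0.6,0.2,-0.7,0,0,0,0,0,0.5,-1,0,0,0,0,0,0.5,-1,0,0,0,0,0,0.5,-1,0,0,0,0,0,0.5,-1,0,0,0,0,0,0.5,-1,0,0,0,0,0,0.4,-1,0,0,0,0,0,0.4,-1,0])

```text
time: 9.45
ee_pos: [0.5854, 0.0638, 0.1499]
eef_rot: [0.439, 0.552, -0.441, 0.555]
ft_force: [0.1, 0.2, -2.9]
width: 0.0239
```

```bash
python3 - <<'E'
from go import *
go([.594,.1795,.14],.238)
E
```

```text
t 9.45 pos [0.5854 0.0638 0.1499] F [ 0.1  0.2 -2.9] w 0.0239 q7 -0.2
turn [-0.014  0.005 -0.001] shift [ 0.38  1.38 -4.43]
```

Request:
arm_command(targets=[-0.014,0.005,0,0,0.25,-0.9,0,0,0,0,0,0.25,-0.9,0,0,0,0,0,0.25,-0.9,0,0,0,0,0,0.25,-0.7,0,0,0,0,0,0.2,-0.5,0,0,0,0,0,0.1,-0.2,0,0,0,0,0,0,0,0])

```text
time: 10.03
ee_pos: [0.5901, 0.1851, 0.1548]
eef_rot: [0.435, 0.56, -0.433, 0.557]
ft_force: [-0.2, -0.2, -3.2]
width: 0.0238
```

```bash
python3 - <<'E'
from go import *
import pickle
go([.594,.1795,.14],.238)
s=read_state();im=camera("wrist");cv2.imwrite("pics/w8.png",im[:,:,::-1]);pickle.dump(s,open("w8.pkl","wb"))
cv2.imwrite("pics/side8.png",camera("side")[:,:,::-1])
cv2.imwrite("pics/top8.png",cv2.resize(camera("top")[150:300,130:330,::-1],None,fx=4,fy=4))
E
```

```text
t 10.0333 pos [0.5901 0.1851 0.1548] F [-0.2 -0.2 -3.2] w 0.0238 q7 -0.39
turn [ 0.015 -0.006 -0.001] shift [0.59 0.1  0.26]
```

View pics/w8.png

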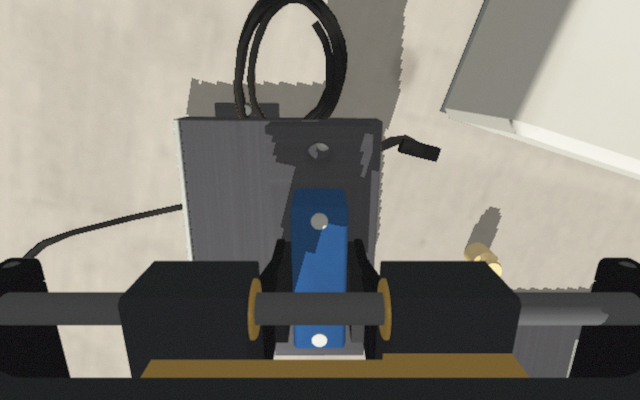

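View pics/side8.png

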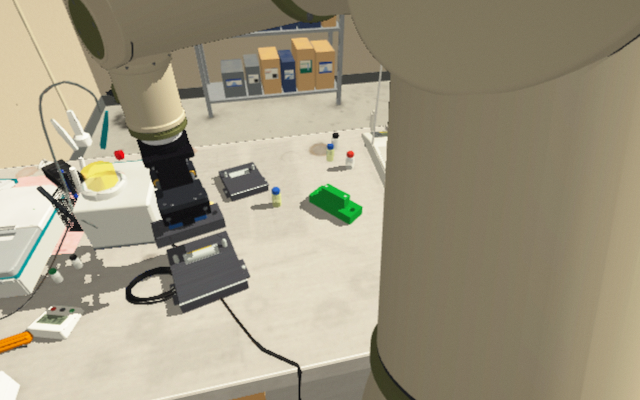

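The upper half hangs square in the jaws, and something bright shows through its far hole at (319,151). The base edges are visible at left (181, 118–260), along row 118, and at right (382). I'll zoom in to align from this view.

```bash
python3 - <<'E'
from h import *
t=cv2.imread("pics/w8.png")
cv2.imwrite("pics/c8.png",cv2.resize(t[95:270,170:400],None,fx=3.4,fy=3.4,interpolation=cv2.INTER_CUBIC))
cv2.imwrite("pics/c8b.png",cv2.resize(cv2.convertScaleAbs(t[110:240,270:390],alpha=1.6),None,fx=4.5,fy=4.5,interpolation=cv2.INTER_CUBIC))
E
```

View pics/c8.png

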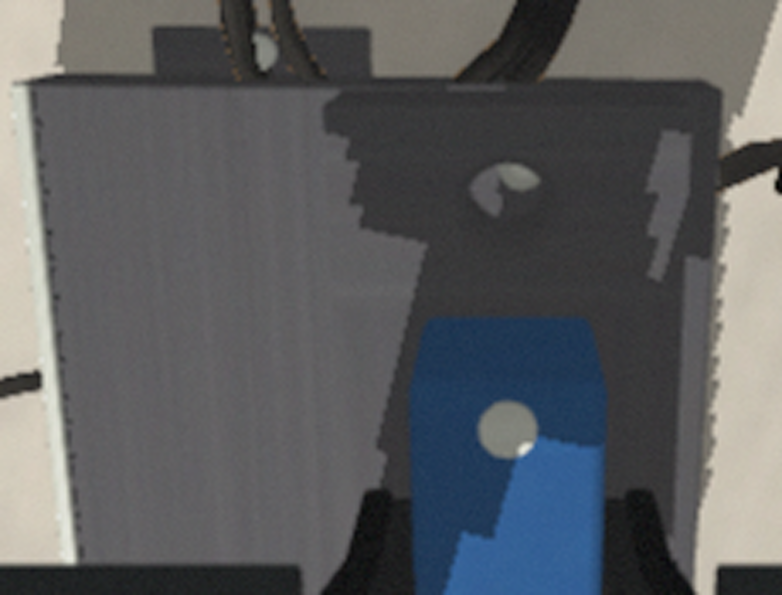

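View pics/c8b.png

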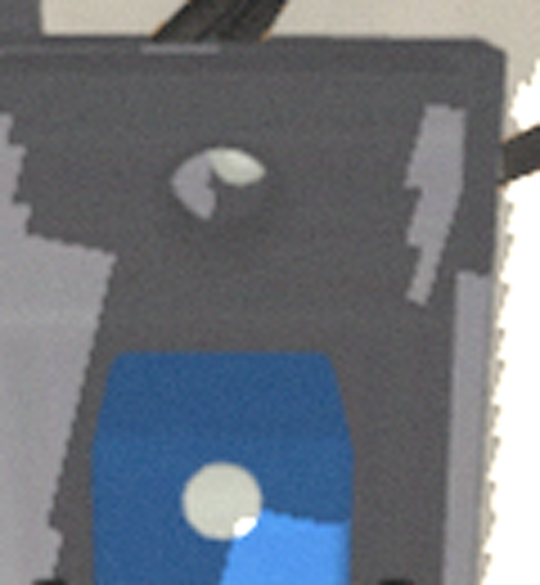

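View pics/top8.png

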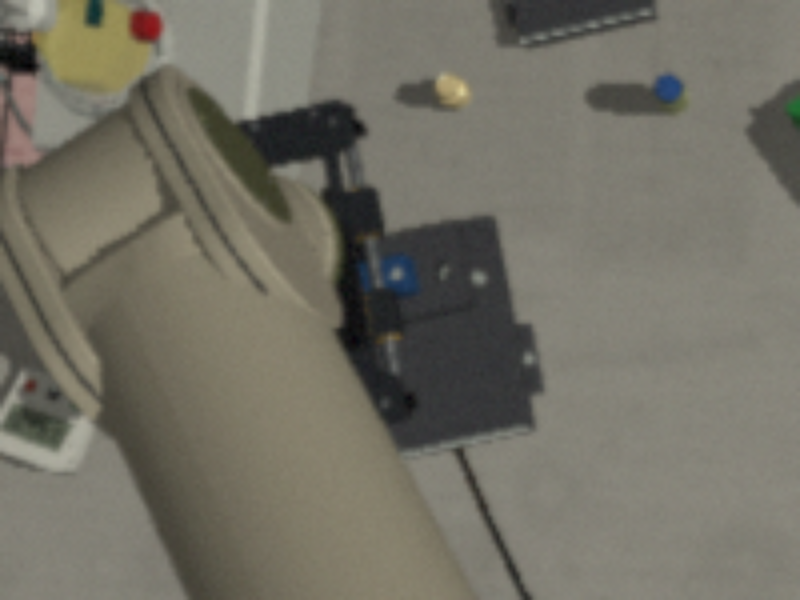

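```bash
python3 - <<'E'
from go import *
from fit import fit
import pickle
s=pickle.load(open("w8.pkl","rb"))
C=lambda p:((np.array(p)-[170,95]+.5)*3.4-.5).round(0)
for n,p in dict(dowtip=(0,.05,.045),dowbase=(0,.05,.025),cornL=(-.106,.065,.025),cornR=(.044,.065,.025),ribin=(-.106,-.05,.028)).items(): print(n,C(wproj(s,bp(*p))))
d=lambda L:[(170+(x+.5)/3.4-.5,95+(y+.5)/3.4-.5) for x,y in L]
# mould in tool frame: hole top/bottom
R=Ro.from_quat(s["eef_rot"]).as_matrix()
for z in (0,.024): 
  print("hole z",z,C(wproj(s,s["ee_pos"]+R@np.array([.0505-z,0,-.05]))))
for p in [(.012,.035,.054),(-.012,.035,.054)]: print("ribcorner",C(wproj(s,s["ee_pos"]+R@np.array([.0505-p[2],p[0],-p[1]]))))
for p in [(.025,.064,.024),(-.025,.064,.024)]: print("blkcorner",C(wproj(s,s["ee_pos"]+R@np.array([.0505-p[2],p[0],-p[1]]))))
E
```

```text
dowtip [521. 170.]
dowbase [520. 156.]
cornL [31. 81.]
cornR [724.  89.]
ribin [ 75. 567.]
hole z 0 [506. 186.]
hole z 0.024 [506. 216.]
ribcorner [607. 391.]
ribcorner [404. 391.]
blkcorner [692. 113.]
blkcorner [320. 113.]
```

```bash
cat > mfit.py <<'E'
from go import *
import pickle
from scipy.optimize import least_squares
def mfit(s,px,model,free=6):
    R=Ro.from_quat(s["eef_rot"]).as_matrix();p0=np.array(s["ee_pos"])
    # tool axes: mould x=tool y, mould y=-tool z, mould z=-tool x
    B=np.array([[0,0,-1.],[1,0,0],[0,-1,0]])
    def f(q):
        M=B@Ro.from_rotvec(np.r_[q[3:],np.zeros(6-len(q))]).as_matrix()
        o=B@np.array(q[:3])+np.array([.0505,0,0])
        return np.concatenate([wproj(s,p0+R@(M@np.array(m)+o))-p for m,p in zip(model,px)])
    r=least_squares(f,np.zeros(free));return r.x.round(4),r.fun.reshape(-1,2).round(1)
E
python3 - <<'E'
from mfit import *
s=pickle.load(open("w8.pkl","rb"))
d=lambda L:[(170+(x+.5)/3.4-.5,95+(y+.5)/3.4-.5) for x,y in L]
px=d([(411,388),(606,386),(425,318),(590,318),(322,100),(694,98) if 0 else (690,100)])
m=[(-.012,.035,.054),(.012,.035,.054),(-.012,.035,.024),(.012,.035,.024),(-.025,.064,.024),(.025,.064,.024)]
print(mfit(s,px,m,3));print(mfit(s,px,m,6))
E
python3 - <<'E'
import cv2
t=cv2.imread("pics/w8.png");g=cv2.convertScaleAbs(t[95:180,255:395],alpha=2.5)
cv2.imwrite("pics/c8c.png",cv2.resize(g,None,fx=5.7,fy=5.7,interpolation=cv2.INTER_CUBIC))
t=cv2.imread("pics/w7.png");g=cv2.convertScaleAbs(t[110:270,255:395],alpha=2)
cv2.imwrite("pics/c7c.png",cv2.resize(g,None,fx=3.7,fy=3.7,interpolation=cv2.INTER_CUBIC))
E
```

```text
(array([0.0002, 0.0011, 0.0008]), array([[-1.8, -1. ],
       [ 1.1, -0.4],
       [-0.9, -0.9],
       [ 0.8, -0.9],
       [-0.5,  1.7],
       [ 1.4,  1.7]]))
(array([ 0.0001,  0.0015, -0.0006,  0.0161,  0.0067,  0.0027]), array([[-1.2, -0.4],
       [ 1.2, -0.1],
       [-0.9, -1.3],
       [ 0.6, -1.5],
       [-0.7,  1.8],
       [ 1. ,  1.4]]))
```

View pics/c8c.png

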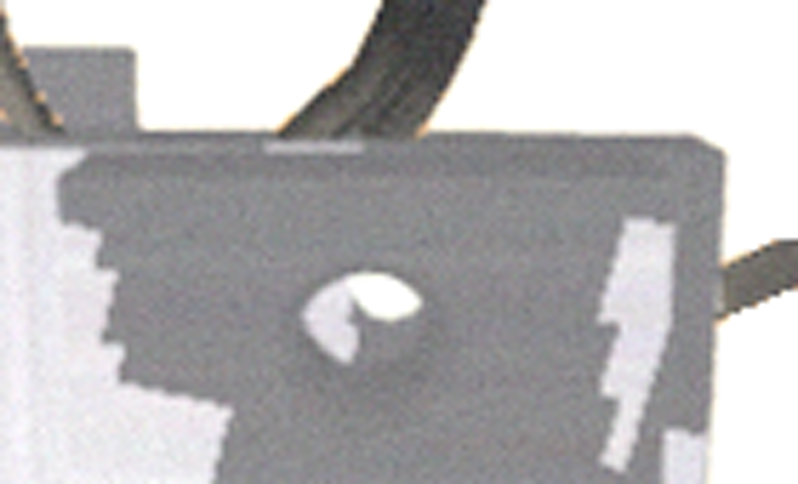

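View pics/c7c.png

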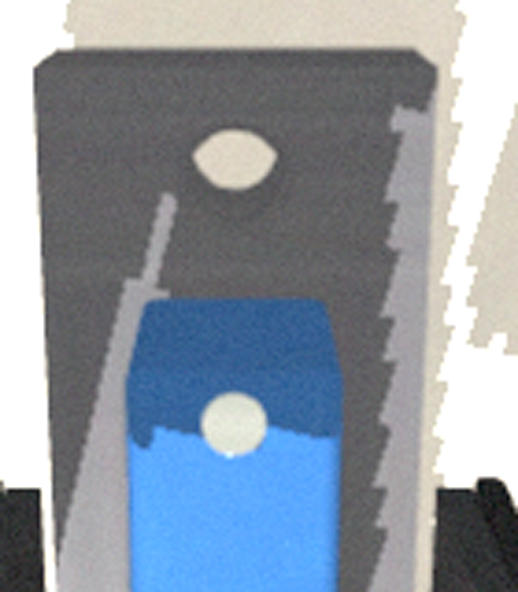

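```bash
python3 - <<'E'
from go import *
go(bp(0,-.002,.105),.238)
E
```

```text
t 10.1833 pos [0.5906 0.1823 0.1544] F [-0.2  0.1 -3. ] w 0.0238 q7 -0.39
turn [ 0.011 -0.004 -0.001] shift [1.98 0.1  0.23]
```

Request:
arm_command(targets=[0.011,-0.004,0,0.4,0.1,0.23,0,0,0,0,0.6,0,0,0,0,0,0,0.5,0,0,0,0,0,0,0.2,0,0,0,0,0,0,0,0,0,0,0,0,0,0,0,0,0])

```text
time: 10.68
ee_pos: [0.5963, 0.1683, 0.1074]
eef_rot: [0.439, 0.552, -0.442, 0.554]
ft_force: [0.3, 0.6, -2.3]
width: 0.0237
```

```bash
python3 - <<'E'
from go import *
go(bp(0,-.002,.105),.238)
E
```

```text
t 10.6833 pos [0.5963 0.1683 0.1074] F [ 0.3  0.6 -2.3] w 0.0237 q7 -0.41
turn [-0.014  0.006  0.002] shift [ 0.09  0.01 -0.38]
```

Request:
arm_command(targets=[-0.014,0.006,0.002,0.05,0,-0.35,0,0,0,0,0,0,0,0,0,0,0,0,0,0,0])

```text
time: 10.93
ee_pos: [0.5946, 0.1773, 0.1067]
eef_rot: [0.438, 0.556, -0.437, 0.556]
ft_force: [0.0, -0.4, -3.3]
width: 0.0236
```

```bash
python3 - <<'E'
from go import *
import pickle
go(bp(0,-.002,.105),.238)
s=read_state();im=camera("wrist");cv2.imwrite("pics/w9.png",im[:,:,::-1]);pickle.dump(s,open("w9.pkl","wb"))
t=im[:,:,::-1];g=cv2.convertScaleAbs(t[95:245,255:395],alpha=2.2)
cv2.imwrite("pics/c9.png",cv2.resize(g,None,fx=4,fy=4,interpolation=cv2.INTER_CUBIC))
E
```

```text
t 10.9333 pos [0.5946 0.1773 0.1067] F [ 0.  -0.4 -3.3] w 0.0236 q7 -0.41
turn [-0.    -0.001 -0.001] shift [ 0.07 -0.   -0.01]
```

View pics/w9.png

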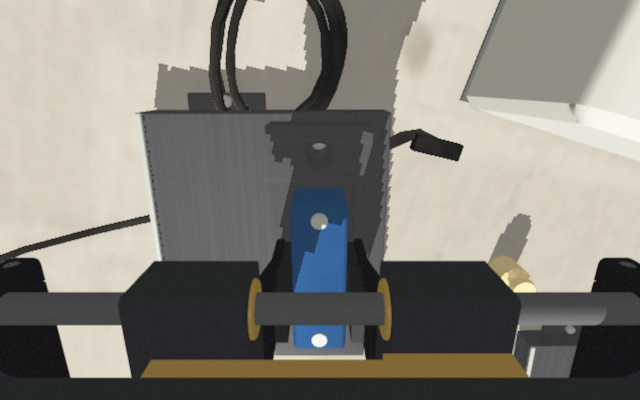

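View pics/c9.png

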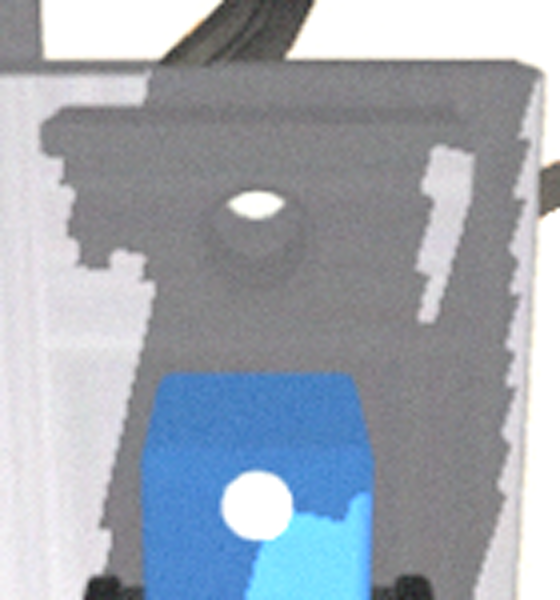

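```bash
python3 - <<'E'
from mfit import *
s=pickle.load(open("w9.pkl","rb"))
C=lambda p:((np.array(p)-[255,95]+.5)*4-.5).round(0)
R=Ro.from_quat(s["eef_rot"]).as_matrix()
tool=lambda m,dz=.0515:s["ee_pos"]+R@np.array([dz-m[2],m[0],-m[1]])
for n,m in dict(holetop=(0,.05,.024),holetopfar=(0,.056,.024),holetopnear=(0,.044,.024),botfar=(0,.056,0),botnear=(0,.044,0),ribtopL=(-.012,.035,.054),ribtopR=(.012,.035,.054),ribbotL=(-.012,.035,.024),blkL=(-.025,.064,.024),blkbot=(0,.064,0)).items(): print(n,C(wproj(s,tool(m))))
for n,p in dict(dowtip=(0,.05,.045),far=(0,.0535,.045),near=(0,.0465,.045),fullfar=(0,.055,.040),basefarL=(-.05,.065,.025),ribin=(-.106,.0,.028)).items(): print(n,C(wproj(s,bp(*p))))
E
```

```text
holetop [255. 253.]
holetopfar [255. 202.]
holetopnear [255. 303.]
botfar [256. 173.]
botnear [256. 262.]
ribtopL [136. 457.]
ribtopR [374. 457.]
ribbotL [156. 375.]
blkL [ 38. 132.]
blkbot [256. 111.]
dowtip [255. 190.]
far [254. 164.]
near [255. 214.]
fullfar [255. 149.]
basefarL [-78.  69.]
ribin [-401.  483.]
```

```bash
python3 - <<'E'
from go import *
go(bp(0,-.0017,.0925),.238)
im=camera("wrist");cv2.imwrite("pics/w10.png",im[:,:,::-1])
t=im[:,:,::-1];g=cv2.convertScaleAbs(t[95:245,255:395],alpha=2.2)
cv2.imwrite("pics/c10.png",cv2.resize(g,None,fx=4,fy=4,interpolation=cv2.INTER_CUBIC))
go(bp(0,-.0017,.0925),.238)
E
```

```text
t 10.9833 pos [0.5945 0.1778 0.1069] F [-0.3  0.5 -3.5] w 0.0239 q7 -0.41
turn [ 0.001 -0.002 -0.002] shift [ 0.57 -0.   -0.  ]
t 11.0333 pos [0.5945 0.1777 0.1069] F [-0.5  0.7 -3.6] w 0.0235 q7 -0.41
turn [ 0.    -0.002 -0.002] shift [ 0.57 -0.   -0.01]
```

View pics/c10.png

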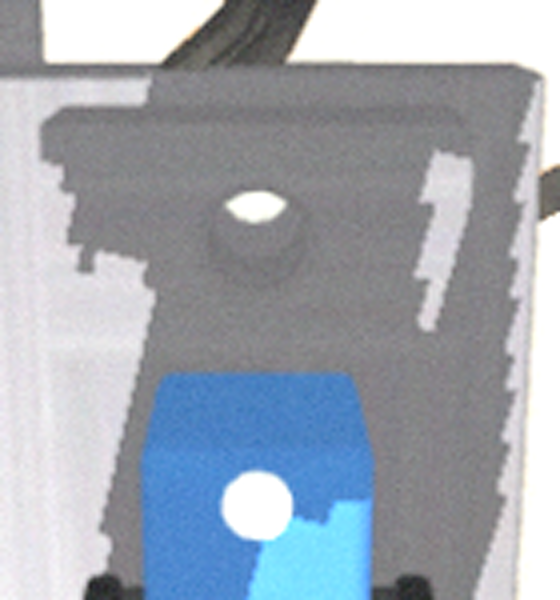

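Now stationary and centred: the dowel shows centred in the hole at column 256, and the y offsets agree to about 0.5 mm. I'll start lowering.

Request:
arm_command(targets=[0,-0.002,-0.002,0.2,0,0,0,0,0,0,0.15,0,0,0,0,0,0,0,0,0,0])

```text
time: 11.28
ee_pos: [0.5949, 0.1779, 0.0981]
eef_rot: [0.437, 0.555, -0.437, 0.556]
ft_force: [-1.0, -0.4, -3.1]
width: 0.0237
```

```bash
python3 - <<'E'
from go import *
go(bp(0,-.0018,.0925),.238)
E
```

```text
t 11.2833 pos [0.5949 0.1779 0.0981] F [-1.  -0.4 -3.1] w 0.0237 q7 -0.42
turn [ 0.001  0.001 -0.001] shift [ 0.22 -0.02 -0.  ]
```

Request:
arm_command(targets=[0,0,0,0.1,-0.02,0,0,0,0,0,0.1,0,0,0,0,0,0,0.08,0,0,0,0,0,0,0,0,0,0])

```text
time: 11.62
ee_pos: [0.5943, 0.1778, 0.09]
eef_rot: [0.437, 0.556, -0.437, 0.556]
ft_force: [0.7, -0.0, -4.3]
width: 0.024
```

```bash
python3 - <<'E'
from go import *
go(bp(0,-.0018,.0765),.238)
im=camera("wrist");t=im[:,:,::-1];g=cv2.convertScaleAbs(t[95:245,255:395],alpha=2.2)
cv2.imwrite("pics/c11.png",cv2.resize(g,None,fx=4,fy=4,interpolation=cv2.INTER_CUBIC))
E
```

```text
t 11.6167 pos [0.5943 0.1778 0.09  ] F [ 0.7 -0.  -4.3] w 0.024 q7 -0.42
turn [ 0.001  0.001 -0.001] shift [0.54 0.   0.  ]
```

View pics/c11.png

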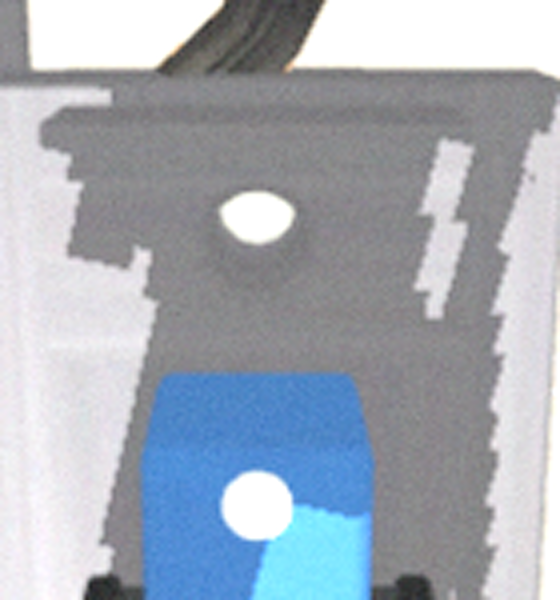

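The dowel tip is now inside the hole, bright at (257,217) in the crop, with no contact force. Continuing down.

Request:
arm_command(targets=[0,0,0,0.1,0,0,0,0,0,0,0.1,0,0,0,0,0,0,0.1,0,0,0,0,0,0,0,0,0,0])

```text
time: 12.0
ee_pos: [0.5945, 0.1779, 0.0822]
eef_rot: [0.437, 0.556, -0.437, 0.556]
ft_force: [0.3, -0.5, -3.7]
width: 0.0234
```

```bash
python3 - <<'E'
from go import *
go(bp(0,-.0018,.0765),.238)
E
```

```text
t 12.0 pos [0.5945 0.1779 0.0822] F [ 0.3 -0.5 -3.7] w 0.0234 q7 -0.43
turn [ 0.001  0.001 -0.002] shift [ 0.23 -0.    0.  ]
```

Request:
arm_command(targets=[0,0,0,0.08,0,0,0,0,0,0,0.06,0,0,0,0,0,0,0.03,0,0,0,0,0,0,0,0,0,0])

```text
time: 12.33
ee_pos: [0.5945, 0.1779, 0.0774]
eef_rot: [0.437, 0.556, -0.437, 0.556]
ft_force: [-1.0, -0.8, -3.1]
width: 0.0235
```

```bash
python3 - <<'E'
from go import *
go(bp(0,-.0018,.0765),.238)
E
```

```text
t 12.3333 pos [0.5945 0.1779 0.0774] F [-1.  -0.8 -3.1] w 0.0235 q7 -0.43
turn [ 0.     0.001 -0.001] shift [ 0.03 -0.01  0.  ]
```

Request:
arm_command(targets=[0,0,0,0.04,0,0,0,0,0,0,0.04,0,0,0])

```text
time: 12.5
ee_pos: [0.5946, 0.178, 0.0765]
eef_rot: [0.437, 0.555, -0.437, 0.556]
ft_force: [-8.4, -3.6, 15.3]
width: 0.0235
```

```bash
python3 - <<'E'
from go import *
go(bp(0,-.0018,.0765),.238)
E
```

```text
t 12.5 pos [0.5946 0.178  0.0765] F [-8.4 -3.6 15.3] w 0.0235 q7 -0.43
turn [ 0.     0.001 -0.002] shift [-0.   -0.01  0.01]
```

Request:
arm_command(targets=[0,0,0,0.03,-0.02,0,0,0,0,0,0.03,-0.01,0,0])

```text
time: 12.67
ee_pos: [0.5945, 0.178, 0.0765]
eef_rot: [0.438, 0.555, -0.437, 0.557]
ft_force: [-3.2, -1.2, 6.1]
width: 0.0235
```

```bash
python3 - <<'E'
from go import *
go(bp(0,-.0018,.0765),.238)
im=camera("wrist");t=im[:,:,::-1];cv2.imwrite("pics/w12.png",t)
cv2.imwrite("pics/side12.png",cv2.resize(camera("side")[180:330,110:310,::-1],None,fx=4,fy=4,interpolation=cv2.INTER_CUBIC))
go(bp(0,-.0018,.0765),.238)
E
```

```text
t 12.6667 pos [0.5945 0.178  0.0765] F [-3.2 -1.2  6.1] w 0.0235 q7 -0.43
turn [ 0.     0.002 -0.004] shift [ 0.   -0.01  0.01]
t 12.7667 pos [0.5945 0.178  0.0765] F [-2.7 -2.1  6. ] w 0.0237 q7 -0.43
turn [ 0.     0.002 -0.004] shift [ 0.   -0.01  0.01]
```

View pics/w12.png

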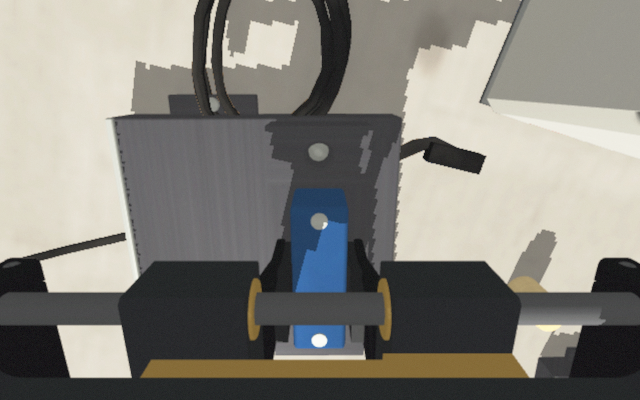

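View pics/side12.png

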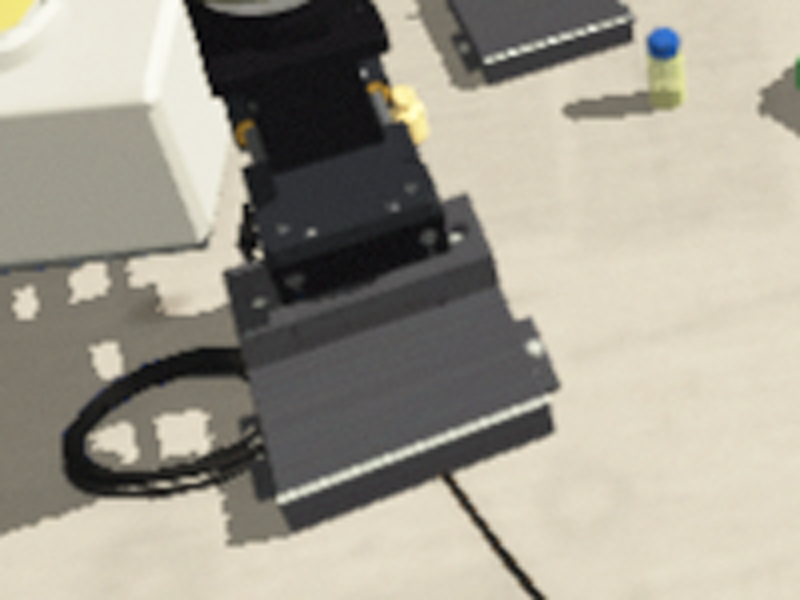

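Request:
arm_command(targets=[0,0,0,0.045,-0.02,0,0,0,0,0,0.045,-0.02,0,0])

```text
time: 12.93
ee_pos: [0.5945, 0.178, 0.0765]
eef_rot: [0.438, 0.554, -0.436, 0.558]
ft_force: [-2.6, -2.9, 9.1]
width: 0.0239
```

```bash
python3 - <<'E'
from go import *
for i in range(2):
  go(bp(0,-.0018,.0765),.238)
  if i==0: camera("wrist")
print(read_state()["torque"])
E
```

```text
t 12.9333 pos [0.5945 0.178  0.0765] F [-2.6 -2.9  9.1] w 0.0239 q7 -0.43
turn [-0.     0.003 -0.007] shift [ 0.   -0.01  0.01]
t 12.9833 pos [0.5945 0.178  0.0765] F [-3.6 -1.7  8.4] w 0.0236 q7 -0.43
turn [-0.     0.003 -0.007] shift [ 0.   -0.01  0.01]
[-0.37803248  0.74943097  0.09716198]
```

Request:
arm_command(targets=[0,0.003,-0.007,0.07,-0.01,0.01,0,0,0.002,-0.004,0.075,-0.01,0,0])

```text
time: 13.15
ee_pos: [0.5947, 0.178, 0.0765]
eef_rot: [0.437, 0.556, -0.437, 0.555]
ft_force: [-8.3, -5.2, 18.9]
width: 0.0239
```

```bash
python3 - <<'E'
from go import *
for i in range(3):
  go(bp(0,-.0018,.0765),.238)
  if i<2: camera("wrist")
print(read_state()["torque"])
E
```

```text
t 13.15 pos [0.5947 0.178  0.0765] F [-8.3 -5.2 18.9] w 0.0239 q7 -0.43
turn [-0.    -0.     0.002] shift [ 0.   -0.01  0.01]
t 13.2 pos [0.5947 0.178  0.0765] F [-8.3 -4.5 18.4] w 0.0241 q7 -0.43
turn [-0.    -0.     0.002] shift [-0.   -0.01  0.01]
t 13.25 pos [0.5947 0.178  0.0765] F [-8.  -4.1 18. ] w 0.0238 q7 -0.43
turn [-0.    -0.     0.002] shift [ 0.   -0.01  0.01]
[-0.89806443  1.5427416   0.00972399]
```

Request:
arm_command(targets=[0,0,0.001,0.065,-0.045,0,0,0,0,0,0.065,-0.045,0,0])

```text
time: 13.42
ee_pos: [0.5945, 0.178, 0.0765]
eef_rot: [0.438, 0.555, -0.436, 0.557]
ft_force: [-0.6, -1.0, 10.0]
width: 0.0237
```

```bash
python3 - <<'E'
from go import *
for i in range(3):
  go(bp(0,-.0018,.0765),.238)
  if i<2: camera("wrist")
print(read_state()["torque"])
E
```

```text
t 13.4167 pos [0.5945 0.178  0.0765] F [-0.6 -1.  10. ] w 0.0237 q7 -0.43
turn [-0.     0.001 -0.006] shift [-0.   -0.    0.01]
t 13.4667 pos [0.5945 0.1779 0.0765] F [-0.8 -1.2 10.1] w 0.0237 q7 -0.43
turn [-0.     0.001 -0.006] shift [-0.   -0.01  0.01]
t 13.5167 pos [0.5945 0.178  0.0765] F [-1.3 -0.9 10.8] w 0.0237 q7 -0.43
turn [-0.     0.001 -0.006] shift [ 0.   -0.01  0.01]
[-0.31266742  0.33085602 -0.00128287]
```

Lateral load is gone. I'll raise the press to about 15 N.

Request:
arm_command(targets=[0,0.001,-0.003,0.08,-0.04,0,0,0,0.001,-0.002,0.085,-0.04,0,0])

```text
time: 13.68
ee_pos: [0.5945, 0.1779, 0.0765]
eef_rot: [0.439, 0.554, -0.436, 0.557]
ft_force: [-5.5, -2.5, 18.5]
width: 0.0236
```

```bash
python3 - <<'E'
from go import *
for i in range(3):
  go(bp(0,-.0018,.0765),.238)
  if i<2: camera("wrist")
print(read_state()["torque"])
E
```

```text
t 13.6833 pos [0.5945 0.1779 0.0765] F [-5.5 -2.5 18.5] w 0.0236 q7 -0.43
turn [-0.001  0.    -0.007] shift [-0.   -0.01  0.01]
t 13.7333 pos [0.5945 0.1779 0.0765] F [-3.4 -2.7 16. ] w 0.0238 q7 -0.43
turn [-0.001  0.    -0.007] shift [-0.   -0.01  0.01]
t 13.7833 pos [0.5945 0.1779 0.0765] F [-4.8 -3.5 15.2] w 0.0238 q7 -0.43
turn [-0.001  0.    -0.007] shift [-0.   -0.01  0.  ]
[-0.71503013  1.12176156  0.05450971]
```

Request:
arm_command(targets=[0,0,-0.002,0.085,-0.055,0,0,0,0,-0.002,0.085,-0.055,0,0])

```text
time: 13.95
ee_pos: [0.5944, 0.1779, 0.0765]
eef_rot: [0.44, 0.553, -0.435, 0.558]
ft_force: [-1.8, -2.2, 14.3]
width: 0.0238
```

```bash
python3 - <<'E'
from go import *
for i in range(6):
  go(bp(0,-.0018,.0765),.238)
  if i<5: im=camera(["wrist","top","side"][i%3])
  if i==0: cv2.imwrite("pics/w14.png",im[:,:,::-1])
  if i==1: cv2.imwrite("pics/top14.png",im[:,:,::-1])
  if i==2: cv2.imwrite("pics/side14.png",im[:,:,::-1])
print(read_state()["torque"])
E
```

```text
t 13.95 pos [0.5944 0.1779 0.0765] F [-1.8 -2.2 14.3] w 0.0238 q7 -0.43
turn [-0.002  0.002 -0.011] shift [ 0.   -0.    0.01]
t 14.0 pos [0.5944 0.1779 0.0765] F [-2.5 -2.2 14.7] w 0.0236 q7 -0.44
turn [-0.002  0.002 -0.011] shift [ 0.   -0.    0.01]
t 14.05 pos [0.5944 0.1779 0.0765] F [-2.  -2.7 14.4] w 0.0236 q7 -0.43
turn [-0.002  0.002 -0.011] shift [ 0.   -0.    0.01]
t 14.1 pos [0.5944 0.1779 0.0765] F [-2.2 -1.7 15.1] w 0.0237 q7 -0.43
turn [-0.001  0.001 -0.011] shift [ 0.   -0.    0.01]
t 14.15 pos [0.5944 0.1779 0.0765] F [-3.1 -2.2 14.8] w 0.0236 q7 -0.43
turn [-0.002  0.002 -0.011] shift [ 0.   -0.    0.01]
t 14.2 pos [0.5944 0.1779 0.0765] F [-3.1 -2.6 14.5] w 0.0236 q7 -0.43
turn [-0.002  0.002 -0.011] shift [ 0.   -0.    0.01]
[-0.5191611   0.89975037  0.1049393 ]
```

View pics/top14.png

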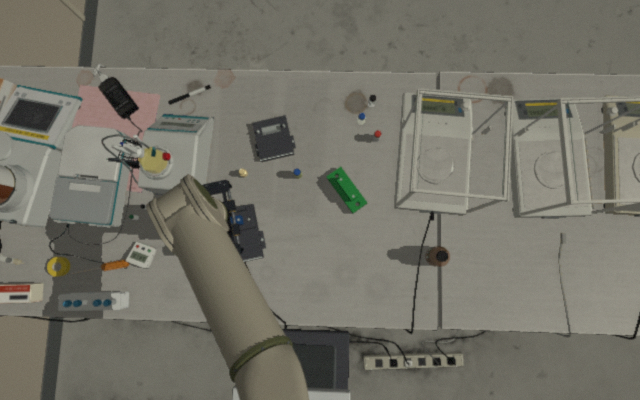

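The bystanders are where they were: vial (297,173), weight (243,173), bottle (438,257). The tool has leaned by about 0.5°, so I'll trim that back so the faces stay flat.

Request:
arm_command(targets=[0,0.002,-0.009,0.07,-0.03,0,0,0,0.001,-0.006,0.07,-0.035,0,0])

```text
time: 14.37
ee_pos: [0.5946, 0.1779, 0.0765]
eef_rot: [0.438, 0.555, -0.437, 0.556]
ft_force: [-3.2, -2.5, 13.3]
width: 0.0236
```

```bash
python3 - <<'E'
from go import *
for i in range(3):
  go(bp(0,-.0018,.0765),.238)
  if i<2: camera("wrist")
print(read_state()["torque"])
E
```

```text
t 14.3667 pos [0.5946 0.1779 0.0765] F [-3.2 -2.5 13.3] w 0.0236 q7 -0.43
turn [-0.002 -0.    -0.001] shift [-0.   -0.01  0.01]
t 14.4167 pos [0.5946 0.1779 0.0765] F [-4.8 -3.4 14.1] w 0.0237 q7 -0.43
turn [-0.002 -0.    -0.001] shift [ 0.   -0.01  0.01]
t 14.4667 pos [0.5946 0.1779 0.0765] F [-3.7 -2.8 13.1] w 0.0238 q7 -0.43
turn [-0.002 -0.    -0.001] shift [-0.   -0.01  0.01]
[-0.63282643  0.64204345  0.04412138]
```

Request:
arm_command(targets=[0,0,-0.003,0.078,-0.035,0,0,0,0,-0.003,0.078,-0.035,0,0])

```text
time: 14.63
ee_pos: [0.5946, 0.178, 0.0765]
eef_rot: [0.437, 0.555, -0.438, 0.556]
ft_force: [-5.0, -2.8, 15.4]
width: 0.0237
```

```bash
python3 - <<'E'
from go import *
for i in range(5):
  go(bp(0,-.0018,.0765),.238)
  if i<4: im=camera(["wrist","side"][i%2])
  if i==0: cv2.imwrite("pics/w15.png",cv2.resize(im[95:245,255:395,::-1],None,fx=4,fy=4))
  if i==1: cv2.imwrite("pics/s15.png",cv2.resize(im[190:330,130:300,::-1],None,fx=4,fy=4))
E
```

```text
t 14.6333 pos [0.5946 0.178  0.0765] F [-5.  -2.8 15.4] w 0.0237 q7 -0.43
turn [-0.002  0.002 -0.001] shift [-0.   -0.01  0.01]
t 14.6833 pos [0.5946 0.1779 0.0765] F [-4.7 -3.2 14.5] w 0.0239 q7 -0.43
turn [-0.002  0.002 -0.001] shift [-0.   -0.01  0.01]
t 14.7333 pos [0.5946 0.178  0.0765] F [-4.7 -3.1 14.3] w 0.0236 q7 -0.43
turn [-0.002  0.002 -0.001] shift [-0.   -0.01  0.01]
t 14.7833 pos [0.5946 0.178  0.0765] F [-5.2 -2.7 15.1] w 0.024 q7 -0.43
turn [-0.002  0.002 -0.001] shift [-0.   -0.01  0.01]
t 14.8333 pos [0.5946 0.178  0.0765] F [-4.7 -2.8 15.9] w 0.0241 q7 -0.43
turn [-0.002  0.002 -0.001] shift [ 0.   -0.01  0.01]
```

View pics/w15.png

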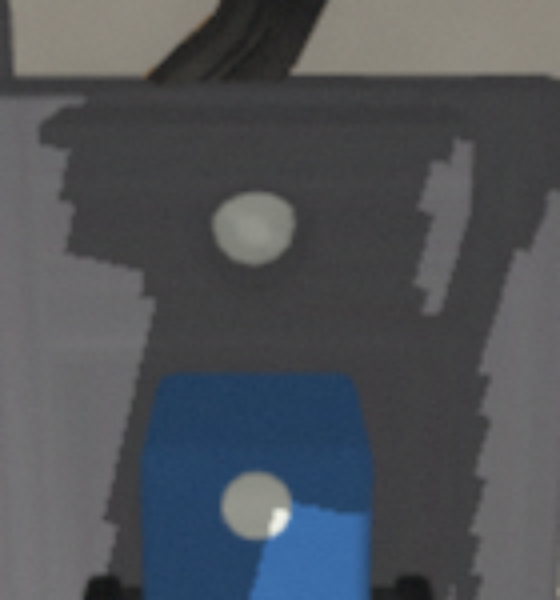

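View pics/s15.png

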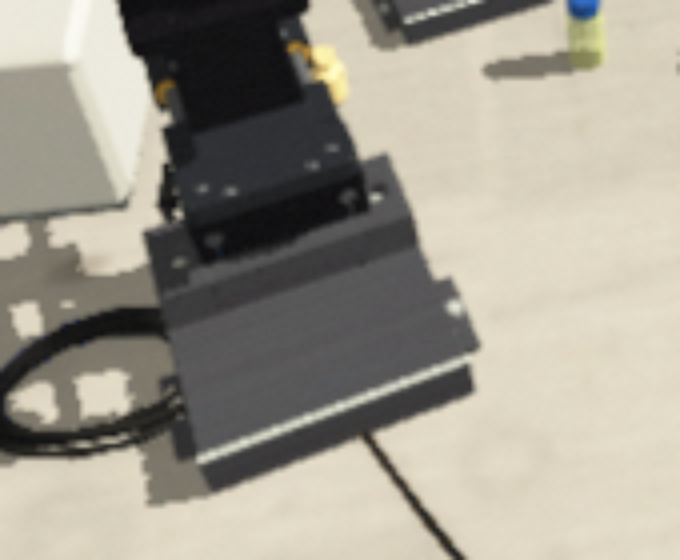

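The dowel fills the far hole at (254,228), and the side view shows the upper half flat on the base with no gap. The press holds at about 15 N with no lean. Handing in.

```bash
python3 -c "
from bench import *
print(close_job())"
```

```text
the job is handed in; nothing more can be done
None
```

The mould is closed over its core and was handed in at about 14.8 s, still gripped and pressed shut. I pushed the rod with the fingertips, and it rolled along the deck and dropped into the V groove. I then took the upper half by its blue rib at 40 N and lowered it onto both dowels until the faces met.

**Last checks:**
- **Press:** downward force held at 14.3–15.9 N over the last readings.
- **Seating:** the tool height stopped at 76.5 mm, which is what closed faces should give. The lean was about 0.1°. The dowel fills the far hole in the wrist picture, and the side view shows no gap.
- **Bystanders:** the vial, weight and bottle had not moved in the last top view.

**What did not fully agree:**
- A sideways load of about 5.5 N on the tool remained, taken by the dowels and friction.
- While I trimmed the push, the tool leaned by up to about 0.5° and the press reached about 19 N. I corrected both before handing in.
- One alignment picture was taken while the arm was still drifting and was off by more than 1 mm, so I repeated it with the arm at rest.

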